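# Lock the board carriage with the quarter-turn T-key

## Task

Take the T-key out of its stand and pass its foot through the slot of the board holder's carriage; you will have to feel for the slot, pressing gently, since the carriage's place is not measured. Push the key down against the spring, turn it a quarter turn either way, and let the spring lift its foot into the groove under the carriage so that it holds crosswise to the slot; then let go, with the other things on the bench left where they are.

Things in the scene. Friction and masses are not known exactly. Their poses are not given: they have to be found in the camera images.
- holder: Fixed board holder: aluminium base 110 x 190 x 10 mm (x, y), two dark steel rails along y, on them an aluminium carriage plate 100 (x) x 130 (y) x 8 mm, top 50 mm above the bench, green circuit board on its -y end (parts up to 6 mm high). Origin: middle of the base's underside, z up. Pressing or striking the holder with more than 45 N damages it.
- slot_range (a point): Point fixed on the holder, at plate-top height: the middle of the range of the slot, 15 mm from the holder's origin along its y. The through slot, 33 mm long (holder x) x 9 mm wide (y), is centred at this x but anywhere within 12 mm either way along the holder's y: the carriage stands stiffly wherever it was left. From its middle flat plate runs 30 mm to +y, 40 mm to -y (board).
- pad_top (a point): Middle of the flat black spring pad (70 x 80 mm) under the carriage; top 44 mm above the bench at rest (6 mm under the plate's top). Damped; it starts to yield at 1.8 N and stiffens by 0.6 N per mm, to 8.4 N at 11 mm, where the key's collar meets the plate.
- groove (a point): Groove in the plate's underside, 14 mm wide (holder x), 4 mm deep, along the holder's y, crossing the slot's middle. The foot turns freely only with its top more than 8 mm below the plate's top (key's handle middle below 83 mm over the bench); crosswise, it then rises 4 mm into the groove. This point: groove ceiling, 46 mm above the bench, under slot_range.
- key_handle (a point): T-key, steel with a grey flat handle, 62 mm tall, 0.08 to 0.15 kg, upright in its stand. This point is the middle of the handle, which is 40 mm long (key x), 12 mm thick (key y), 30 mm high; it lies 47 mm above the key's lowest face. z up. Above the bench it is at 70 mm in the stand, 97 mm with the foot on the plate, 80 mm fully pressed in, 87 mm seated in the groove.
- key_foot (a point): Middle of the key's lowest face. Foot bar 28 mm long (key x), 6 mm wide (key y), 6 mm high, pointing the same way as the handle; above it a stem 6 mm in diameter; a collar 26 mm in diameter from 17 to 20 mm up; a neck 11 mm in diameter; the handle from 32 to 62 mm up.
- stand: Fixed black block 64 x 64 x 40 mm with a pocket 33 x 11 mm (long in its x), 22 mm deep, in its top; the key's foot hangs in it with the collar resting on the block's top, so the handle's middle is 70 mm above the bench. Origin: middle of the underside.
- flux_mid (a point): Amber jar of 44 mm diameter, 85 mm high; its middle. Leave it alone.
- tray_mid (a point): White parts tray 75 x 100 x 22 mm; its middle. Leave it alone.
- driver_grip (a point): Screwdriver with black handle lying on the bench, 170 mm long; the middle of its handle. Leave it alone.

How it is judged:
On the way, in this order (a step that is already met when the one before it is completed fails the run):
1. the key is out of its stand (distance of key_handle from where it was at the start of the episode above 0.06 m and z of key_handle in the frame of holder above 0.1 m), for 0.05 s.
2. the foot is through the slot, lying along it (z of key_handle in the frame of holder below 0.0865 m and x of key_handle in the frame of holder between -0.007 and 0.007 m and y of key_handle in the frame of holder between -0.002 and 0.032 m and angle between the x axis of key_handle and the x axis of holder, either way round below 0.3 rad), for 0.05 s.
At the end, for the whole second after the job is handed in: The key stands in the carriage's slot, upright within 0.15 rad, its foot and handle crosswise to the slot (within 0.25 rad of the holder's y), lifted by the spring into the groove (handle middle 85.5 to 88.5 mm above the bench), and released (angle between the x axis of key_handle and the y axis of holder, either way round below 0.25 rad and z of key_handle in the frame of holder between 0.0855 and 0.0885 m and x of key_handle in the frame of holder between -0.007 and 0.007 m and y of key_handle in the frame of holder between -0.002 and 0.032 m and angle between key_handle's own z axis and vertical below 0.15 rad); the robot touches nothing.
It fails at once if the holder is pressed or struck with more than 45 N (contact force between holder and anything else above 45 N).
It fails at once if the jar, tray or screwdriver is moved by more than 20 mm (distance of any of flux_mid, tray_mid, driver_grip from where it was at the start of the episode above 0.02 m).
It also fails if it takes over 72 s, if anything falls off the work surface, if the arm or the gripper's body presses on something with over 40 N, if the wrist force passes 120 N, or if a joint passes its speed limit or range.

## Robot

A 7-joint arm with a two-finger parallel gripper is mounted at the origin on the work surface. World frame = base frame: x ahead of the robot, y to its left, z up, the work surface at z = 0. Lengths are in m, angles in rad, forces in N, time in s.
With the tool pointing down it reaches from about 0.4 to 0.925 m from the base axis. Payload 5.6 kg.
Tool frame: the origin (TCP) lies between the finger pads; the fingertips stand 17 mm ahead of it and the grasp point (between the pads) lies 2 mm behind it; z points along the fingers, y is the direction in which the jaws open and shut (so a half turn about z gives the same grasp; the last joint's range is limited). The gripper opens to 85 mm and grips with 20 to 120 N. Pads are 22 mm wide; open, the fingers measure 114 mm over their backs; the gripper's body (76 mm by 85 mm) begins 54 mm behind the grasp point. The pads swing forward as they close: fully open they stand 13 mm farther back than shut.
Start: joints at [-1.386, 0.468, -0.012, 1.603, 0.006, 1.071, -0.056], TCP at [0.147, 0.633, 0.248] pointing down, gripper open.
Joint ranges: [-2.53, 2.53], [-0.31, 2.02], [-1.57, 1.55], [0.28, 2.44], [-1.29, 4.43], [0.15, 1.84], [-2.92, 2.92]. Speed limits (rad/s): [2.57, 2.57, 3.14, 3.14, 3.14, 3.14, 3.14].

## Interface

Orientations are given as [roll, pitch, yaw] about the fixed x, y, z axes, in that order (R = Rz(yaw) Ry(pitch) Rx(roll)).
In Python, from station import status, capture, camera_params, ctrl gives the robot as it stands.
- The arm moves only by the shell command python3 -m pendant 'ROWS' [FORCE]. ROWS is JSON, a list of rows, each a list of 3 entries, a list of its own where there are three numbers: the opening in per cent of the stroke, from 0 (shut) to 100 (fully open), then the shift along the world's x, y, z in cm, then the turn about the world's z in rad. In form: [[gripper, [tx, ty, tz], yaw], ...]. A call has 1 to 12 rows; each row shifts and turns the commanded pose from where the row before left it; what a row does not reach is not made up. A row lasts 1/8 s, in which the tool goes at most 62.5 mm and 10.7 degrees, less where a joint would pass 70% of its speed; a pose out of reach is approached as far as the arm can. A call is refused whole if a number of a shift passes 6.25 or a number of a turn 0.188, either way. A call with a gripper value outside its range is refused whole. The fingers move at their own pace and stop on an object; FORCE is the grip in N (left out, the last holds). Time passes only in rows, so rows that do not move let the fingers close. It gives the time, the measured TCP pose, the force and the opening at its end, in the units of the state.
- status.get_state(): the state, without advancing time (a new reading comes with each control period).
- capture(name): name is "scene" or "top"; returns the picture (384x512x3 uint8, blue, green, red); there is no depth.
- camera_params(name): a dict with "fx", "fy", "cx", "cy" (pixels), "R" (3x3) and "t" (3): a world point X has camera coordinates R X + t. Camera axes: x right, y down, z forward; pixel columns grow to the right and rows downward; lengths in m; the calibration is good to about 2 mm. A picture is of the moment at which its call begins. camera_params takes no time and is no camera call.
- ctrl.job_done(): hands the job in, once; it reports no verdict.
The state is a dict: "t": time; "qpos": joint angles; "joint_vel": joint speeds; "effort": joint torques, N m; "tool_pos": TCP position; "ee_rot": TCP orientation; "force": force on the tool from outside, world axes, zero at the start; "torque": the same for the moment, N m; "opening": finger opening in m.
Only numpy, scipy, OpenCV 4.12 (cv2) and the standard library are available. Lean on these libraries where they do the work, as an engineer would, in place of code of your own. Each camera call takes 0.05 s, during which the arm holds its last target.

## Working session

There is one attempt and no reset: what is moved stays moved. The work goes in short steps, Python scripts to look and compute and a shell command to move; the robot and the scene stay as the last step left them, time stands still between calls to the robot, and variables do not carry over. Pictures are saved under pics/ and viewed, and the job is handed in when it is done.

```bash
ls; mkdir -p pics
python3 - <<'E'
from station import status, capture, camera_params
import cv2
print(status.get_state())
for n in("scene","top"):
    cv2.imwrite(f"pics/{n}0.png",capture(n)); print(n,camera_params(n))
E
```

```text
pics
{'t': 0.0, 'qpos': array([-1.38598033,  0.46839111, -0.01159588,  1.6036779 ,  0.00600692,
        1.07139365, -0.05631691]), 'joint_vel': array([-4.44289709e-04, -7.12041176e-04, -3.78985703e-04,  8.56061735e-04,
        4.60269301e-04, -5.00768843e-05,  1.22449149e-03]), 'effort': array([-1.85581503e-04, -5.32384229e+01,  2.13787111e-02, -2.51310682e+01,
        1.14719861e-02,  7.78152142e-03, -1.20596900e-05]), 'tool_pos': array([0.14674949, 0.63264849, 0.24730679]), 'ee_rot': array([-3.13976200e+00,  1.36369931e-04,  2.91369331e+00]), 'force': array([ 0.03469554,  0.27818808, -0.0776472 ]), 'torque': array([ 0.02256   , -0.03086112, -0.01322166]), 'opening': 0.08563633302534152}
scene {'fx': 346.8601684510371, 'fy': 346.8601684510371, 'cx': 252.4129613404329, 'cy': 193.4367029193507, 'R': array([[-0.83969658,  0.54296207,  0.01009138],
       [ 0.35029205,  0.55574317, -0.75395292],
       [-0.41497606, -0.62955676, -0.65685094]]), 't': array([ 0.53234817, -0.15568397,  1.03709393])}
top {'fx': 415.91566788669604, 'fy': 415.91566788669604, 'cx': 252.3588870290719, 'cy': 198.72219519385737, 'R': array([[-0.02895764, -0.99957453, -0.00349442],
       [-0.97828601,  0.02905832, -0.20521232],
       [ 0.20522655, -0.00252392, -0.97871124]]), 't': array([0.01536892, 0.64607804, 0.73178576])}
```

View pics/scene0.png

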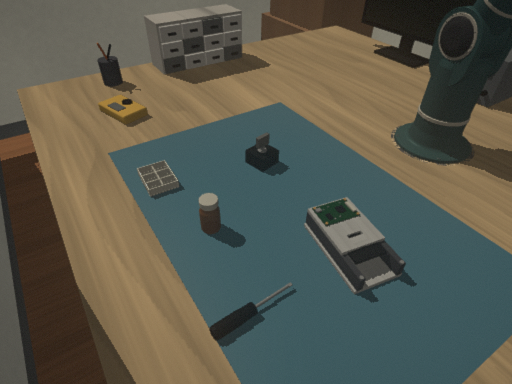

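View pics/top0.png

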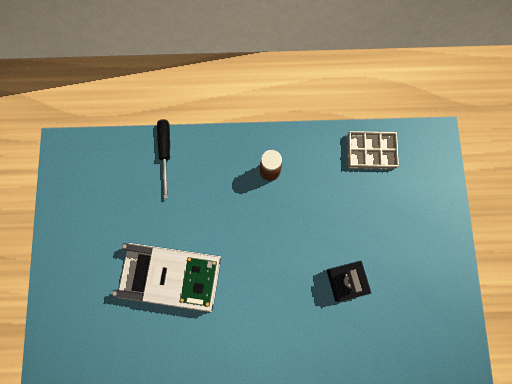

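```bash
cat > h.py <<'E'
import numpy as np, cv2
from station import camera_params
def ray(n,u,v):
    p=camera_params(n);R=p["R"];t=p["t"]
    d=R.T@np.array([(u-p["cx"])/p["fx"],(v-p["cy"])/p["fy"],1.]);o=-R.T@t
    return o,d
def at(n,u,v,z):
    o,d=ray(n,u,v);return o+d*(z-o[2])/d[2]
def proj(n,X):
    p=camera_params(n);c=p["R"]@np.asarray(X,float)+p["t"]
    return p["fx"]*c[0]/c[2]+p["cx"],p["fy"]*c[1]/c[2]+p["cy"]
def tri(u1,v1,u2,v2,a="top",b="scene"):
    o1,d1=ray(a,u1,v1);o2,d2=ray(b,u2,v2)
    d1=d1/np.linalg.norm(d1);d2=d2/np.linalg.norm(d2)
    s=np.linalg.lstsq(np.c_[d1,-d2],o2-o1,rcond=None)[0]
    p,q=o1+s[0]*d1,o2+s[1]*d2
    return (p+q)/2,np.linalg.norm(p-q)
def crop(f,x0,y0,x1,y1,out,k=6):
    im=cv2.imread(f)[y0:y1,x0:x1];cv2.imwrite(out,cv2.resize(im,None,fx=k,fy=k,interpolation=cv2.INTER_CUBIC))
E
python3 - <<'E'
from h import *
crop("pics/top0.png",105,235,230,320,"pics/c1.png")
crop("pics/top0.png",320,255,380,305,"pics/c2.png",10)
crop("pics/scene0.png",235,125,290,175,"pics/c3.png",10)
crop("pics/scene0.png",300,190,410,295,"pics/c4.png",5)
E
```

```text
(no output)
```

View pics/c1.png

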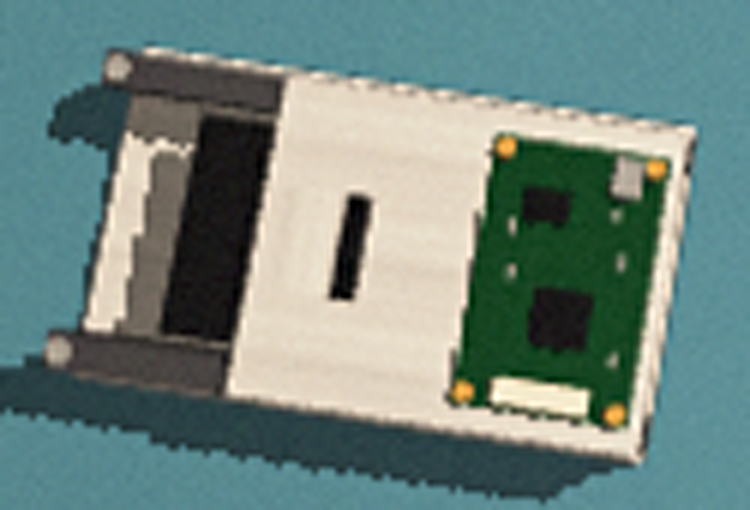

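View pics/c2.png

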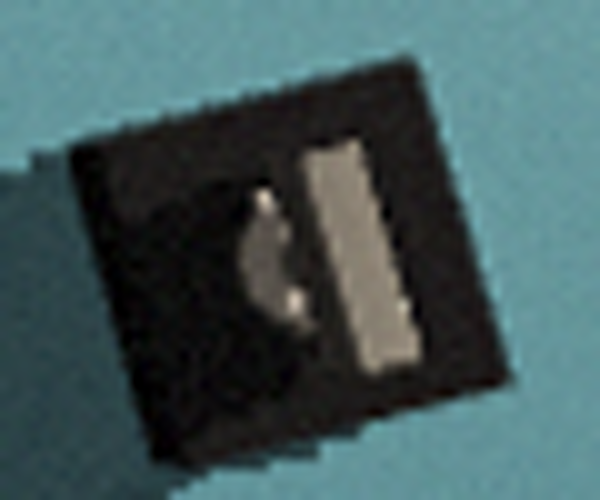

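View pics/c3.png

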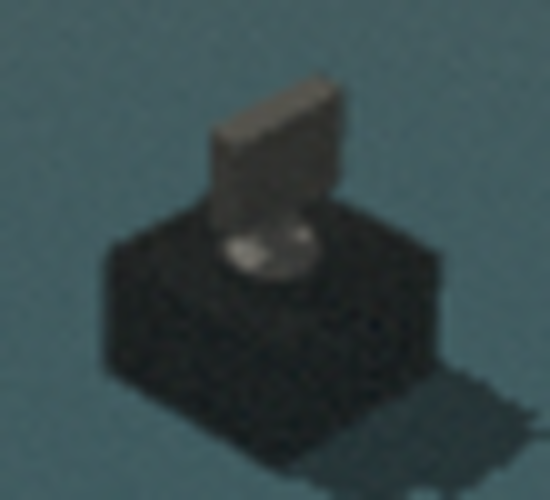

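View pics/c4.png

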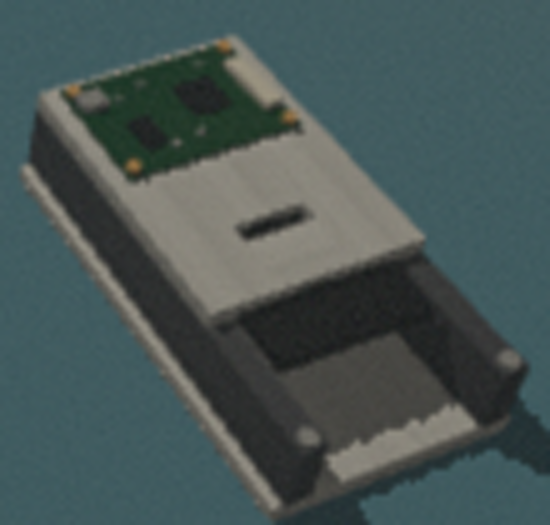

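The top view shows the stand near (349,281) with the grey handle's top face at about (356,281). The holder's plate is centred near (180,277), with its dark slot at (163.5,276). The next step measures both in metres.

```bash
cat > m.py <<'E'
from h import *
def blob(mask,x0,y0,x1,y1,k=8):
    pass
im=cv2.imread("pics/top0.png")
def quad(x0,y0,x1,y1,thr,inv=False,k=8):
    g=cv2.cvtColor(im[y0:y1,x0:x1],cv2.COLOR_BGR2GRAY)
    g=cv2.resize(g,None,fx=k,fy=k,interpolation=cv2.INTER_CUBIC)
    m=((g<thr) if inv else (g>thr)).astype(np.uint8)
    cs,_=cv2.findContours(m,cv2.RETR_EXTERNAL,cv2.CHAIN_APPROX_NONE)
    c=max(cs,key=cv2.contourArea)
    r=cv2.minAreaRect(c);b=cv2.boxPoints(r)
    f=lambda p:((p+.5)/k-.5+np.array([x0,y0]))
    M=cv2.moments(c)
    return f(b),f(np.array([M['m10']/M['m00'],M['m01']/M['m00']]))
def show(name,box,c,z):
    P=np.array([at("top",*p,z) for p in box])
    C=at("top",*c,z);e=[P[1]-P[0],P[2]-P[1]]
    L=[np.linalg.norm(a) for a in e];l=e[int(np.argmax(L))]
    print(name,"px",c.round(2),"world",C.round(4),"boxmid",P.mean(0).round(4),"sizes mm",np.round(np.array(L)*1e3,1),"long-axis deg",np.degrees(np.arctan2(l[1],l[0])).round(2))
    return C
# handle top
show("handle",*quad(348,266,364,295,75),0.085)
show("slot",*quad(156,263,170,290,110,True),0.050)
E
python3 m.py
python3 - <<'E'
from h import *
f=lambda p:(105+(p[0]+.5)/6-.5,235+(p[1]+.5)/6-.5)
# plate corners z=.05 (crop c1): +y edge top, +y edge bottom, -y top, -y bottom
P=[at("top",*f(p),.05) for p in[(284,78),(228,395),(694,128),(641,462)]]
for p in P: print(p.round(4))
d=lambda a,b:np.linalg.norm(P[a]-P[b])
print(d(0,1),d(2,3),d(0,2),d(1,3), np.mean(P,0))
x=P[0]-P[1];print(np.degrees(np.arctan2(x[1],x[0])));y=P[0]-P[2];print(np.degrees(np.arctan2(y[1],y[0])));y=P[1]-P[3];print(np.degrees(np.arctan2(y[1],y[0])))
g=lambda p:(320+(p[0]+.5)/10-.5,255+(p[1]+.5)/10-.5)
Q=[at("top",*g(p),.04) for p in[(70,145),(410,58),(513,380)]]
for p in Q:print(p.round(4))
print(np.linalg.norm(Q[0]-Q[1]),np.linalg.norm(Q[2]-Q[1]),(Q[0]+Q[2])/2)
for (a,b) in [((0,1),(1,2))]:
    e=Q[1]-Q[2];print(np.degrees(np.arctan2(e[1],e[0])))
# base +y corners (z .01) 
print("stand top corners in scene crop c3")
s=lambda p:(235+(p[0]+.5)/10-.5,125+(p[1]+.5)/10-.5)
for p in [(213,133),(326,76),(343,92)]: print(at("scene",*s(p),.085).round(4))
q=lambda p:(300+(p[0]+.5)/5-.5,190+(p[1]+.5)/5-.5)
for p in [(238,230),(302,207),(315,218),(245,242)]: print("slot sc",at("scene",*q(p),.05).round(4))
for p in [(425,245),(212,322),(45,95),(232,38)]: print("plate sc",at("scene",*q(p),.05).round(4))
E
```

```text
handle px [355.68 280.29] world [ 0.4869 -0.1852  0.085 ] boxmid [ 0.4872 -0.1853  0.085 ] sizes mm [12.  40.5] long-axis deg -167.56
slot px [162.93 275.87] world [0.5059 0.1697 0.05  ] boxmid [0.506  0.1697 0.05  ] sizes mm [33.1  8.5] long-axis deg -9.61
[0.5599 0.1916 0.05  ]
[0.4619 0.207  0.05  ]
[0.5402 0.0608 0.05  ]
[0.438  0.0786 0.05  ]
0.09923312323105674 0.10374024312458 0.13223444346635035 0.13062445003626977 [0.49997516 0.13451257 0.05      ]
-8.937255438437282
81.43621378899533
79.46946140673347
[ 0.5099 -0.1419  0.04  ]
[ 0.5245 -0.2084  0.04  ]
[ 0.4636 -0.2229  0.04  ]
0.06806457455319506 0.06263752226742182 [ 0.48677905 -0.18238362  0.04      ]
13.405146947325722
stand top corners in scene crop c3
[ 0.5084 -0.1797  0.085 ]
[ 0.4681 -0.1873  0.085 ]
[ 0.4689 -0.1785  0.085 ]
slot sc [0.5216 0.1684 0.05  ]
slot sc [0.4911 0.1731 0.05  ]
slot sc [0.4911 0.1801 0.05  ]
slot sc [0.5237 0.1744 0.05  ]
plate sc [0.4653 0.2133 0.05  ]
plate sc [0.5627 0.1966 0.05  ]
plate sc [0.5361 0.0682 0.05  ]
plate sc [0.4423 0.0842 0.05  ]
```

```bash
python3 -m pendant '[[100,[4.5,-4.5,0],0.148],[100,[4.5,-4.5,0],0.148],[100,[4.5,-4.5,0],0.148],[100,[4.5,-4.5,0],0],[100,[4.5,-4.5,0],0],[100,[4.5,-4.5,0],0],[100,[4.5,-4.5,0],0],[100,[4.5,-4.5,0],0],[100,[0,0,0],0]]'
python3 - <<'E'
from h import *
for n in("top","scene"):
    p=camera_params(n);print(n,-p["R"].T@p["t"])
print("jar",at("top",270,158,.085), "tray",at("top",373,149,.022),"driver",at("top",164,140,.015))
# scene: handle top face + slot height by triangulation
s=lambda p:(235+(p[0]+.5)/10-.5,125+(p[1]+.5)/10-.5)
g=lambda p:(320+(p[0]+.5)/10-.5,255+(p[1]+.5)/10-.5)
print(tri(*g((361,142)),*s((326,76))),tri(*g((419,360)),*s((326,76))))
print("rev",tri(*g((303,152)),*s((213,133))),tri(*g((367,373)),*s((343,92))))
E
```

```text
t: 1.23
tool_pos: [0.5041, 0.2739, 0.2479]
ee_rot: [-3.139, 0.001, -2.936]
force: [0.0, 1.3, -0.7]
opening: 0.0857
top [ 0.48231229 -0.00156459  0.84884383]
scene [0.93191495 0.45038493 0.55846561]
jar [ 0.72114677 -0.03961953  0.085     ] tray [ 0.75392993 -0.25773587  0.022     ] driver [0.78940416 0.17919961 0.015     ]
(array([ 0.49644607, -0.17166408,  0.10614168]), np.float64(0.028114803447314818)) (array([ 0.4668037 , -0.1930989 ,  0.08222279]), np.float64(0.0048010845481223745))
rev (array([ 0.50748258, -0.177416  ,  0.08541234]), np.float64(0.004113981768397076)) (array([ 0.46568478, -0.18471935,  0.08102264]), np.float64(0.002332364276245566))
```

```bash
python3 -m pendant '[[100,[0,-5,0],0],[100,[0,-5,0],0],[100,[0,-5,0],0],[100,[0,-5,0],0],[100,[-0.5,-5,0],0],[100,[-0.5,-5,-2],0],[100,[-0.5,-5,-2],0],[100,[-0.5,-5,-2],0],[100,[0,-5.4,-2],0],[100,[0,0,0],0],[100,[0,0,0],0]]' 20
python3 - <<'E'
from h import *
from station import capture
cv2.imwrite("pics/s1.png",capture("scene"));cv2.imwrite("pics/t1.png",capture("top"))
cv2.imwrite("pics/both1.png",np.hstack([cv2.imread("pics/s1.png")[60:220,180:340],cv2.imread("pics/t1.png")[200:360,270:430]]).repeat(2,0).repeat(2,1))
E
```

```text
t: 2.6
tool_pos: [0.4804, -0.1732, 0.168]
ee_rot: [3.141, -0.0, -2.925]
force: [0.7, -0.3, 0.4]
opening: 0.0853
```

View pics/both1.png

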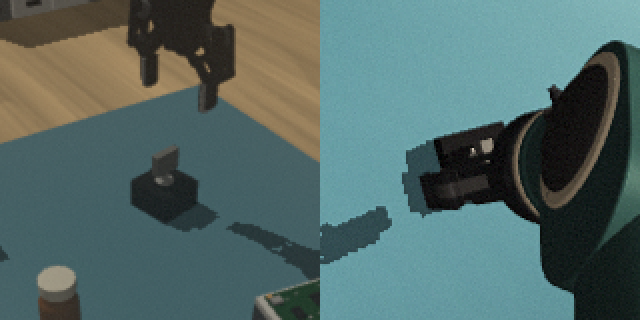

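Run:
```python
from h import *
from station import status
s=status.get_state();print(s["tool_pos"],s["joint_vel"].round(3),s["qpos"].round(3))
print(proj("scene",s["tool_pos"]),proj("top",s["tool_pos"]))
print(proj("scene",s["tool_pos"]-[0,0,.017]),proj("top",s["tool_pos"]-[0,0,.017]))
```

```text
[ 0.48092127 -0.17244686  0.16853058] [-0.005 -0.008  0.002 -0.001  0.    -0.     0.003] [ 0.029  0.343  0.301  2.026 -0.142  0.791  2.202]
(np.float64(267.60493924033364), np.float64(106.19261175815448)) (np.float64(360.54278686286887), np.float64(283.65942830447125))
(np.float64(267.3342589726926), np.float64(112.59501075483992)) (np.float64(357.94209939775476), np.float64(283.7147654566262))
```

View pics/s1.png

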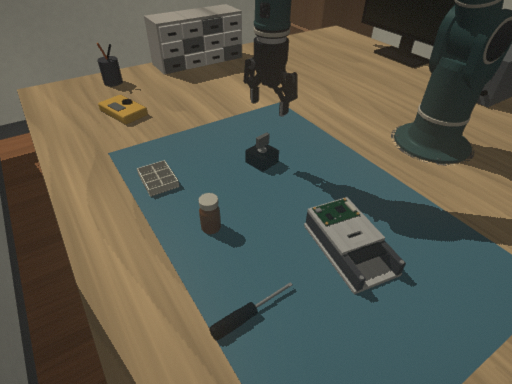

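View pics/t1.png

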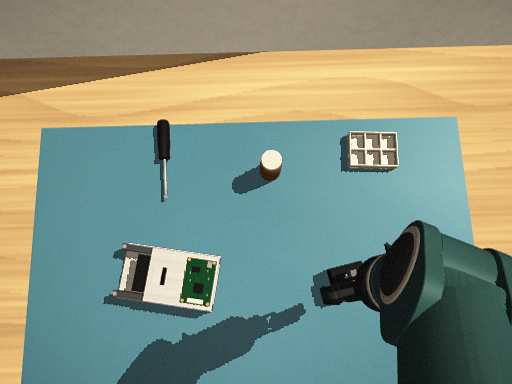

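```bash
python3 -m pendant '[[100,[0.6,-1.0,0],0],[100,[0,0,-2],0],[100,[0,0,-2],0],[100,[0,0,-2],0],[100,[0,0,-2],0],[100,[0,0,-1.6],0],[100,[0,0,0],0],[100,[0,0,0],0],[100,[0,0,0],0]]' 20
python3 - <<'E'
from h import *
from station import capture
cv2.imwrite("pics/s2.png",capture("scene"));cv2.imwrite("pics/t2.png",capture("top"))
cv2.imwrite("pics/both2.png",np.hstack([cv2.imread("pics/s2.png")[100:180,220:300],cv2.imread("pics/t2.png")[240:320,310:390]]).repeat(5,0).repeat(5,1))
E
```

```text
t: 3.82
tool_pos: [0.487, -0.1845, 0.0731]
ee_rot: [-3.141, 0.001, -2.925]
force: [0.2, -0.1, 0.7]
opening: 0.0852
```

View pics/both2.png

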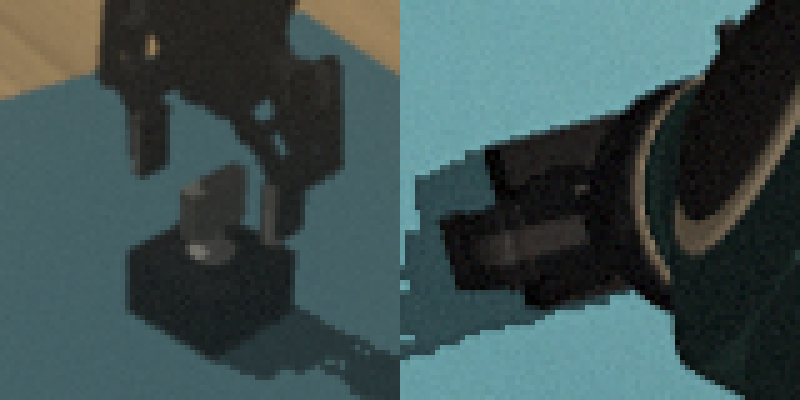

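The jaws straddle the handle evenly: finger tips at (150,172) and (277,238) in the enlarged view, handle at (213,200). I'll close in steps and watch the force.

```bash
python3 -m pendant '[[30,[0,0,0],0],[30,[0,0,0],0],[30,[0,0,0],0],[30,[0,0,0],0]]' 20; python3 -m pendant '[[21,[0,0,0],0],[21,[0,0,0],0]]'; python3 -m pendant '[[17,[0,0,0],0],[17,[0,0,0],0]]'
```

```text
t: 4.42
tool_pos: [0.4864, -0.1843, 0.0723]
ee_rot: [3.142, -0.0, -2.925]
force: [0.3, -0.8, -0.6]
opening: 0.0256
t: 4.68
tool_pos: [0.4864, -0.1844, 0.0723]
ee_rot: [3.142, -0.0, -2.926]
force: [1.6, 1.1, 0.1]
opening: 0.0177
t: 4.92
tool_pos: [0.4864, -0.1843, 0.0723]
ee_rot: [3.142, 0.0, -2.925]
force: [-0.1, -0.4, -1.1]
opening: 0.0149
```

```bash
python3 -m pendant '[[10,[0,0,0],0],[5,[0,0,0],0],[5,[0,0,0],0],[5,[0,0,0],0]]' 40
python3 - <<'E'
from station import status
s=status.get_state();print(s["force"],s["torque"])
E
```

```text
t: 5.42
tool_pos: [0.4865, -0.1844, 0.0724]
ee_rot: [-3.142, 0.0, -2.925]
force: [-0.7, -0.6, 1.8]
opening: 0.0115
[-0.68848375 -0.64857412  1.82713183] [ 0.01027881  0.05889875 -0.02409629]
```

```bash
python3 -m pendant '[[5,[0,0,3],0],[5,[0,0,5],0],[5,[0,0,4],0],[5,[0,0,0],0]]' 60; python3 -m pendant '[[5,[0,4,0],-0.1],[5,[0,5,0],-0.1],[5,[0,5,0],-0.1],[5,[0,5,0],-0.08],[5,[0.5,5,0],0],[5,[0.5,5,0],0],[5,[0.5,4,0],0],[5,[0.4,2.5,-2],0],[5,[0,0,-2],0],[5,[0,0,-1],0],[5,[0,0,0],0],[5,[0,0,0],0]]'
python3 - <<'E'
from h import *
from station import capture,status
s=status.get_state();print(s["tool_pos"],s["force"],s["qpos"].round(2))
cv2.imwrite("pics/s3.png",capture("scene"));cv2.imwrite("pics/t3.png",capture("top"))
cv2.imwrite("pics/both3.png",np.hstack([cv2.imread("pics/s3.png")[170:290,290:410],cv2.imread("pics/t3.png")[220:340,110:230]]).repeat(3,0).repeat(3,1))
E
```

```text
t: 5.92
tool_pos: [0.4881, -0.1849, 0.1951]
ee_rot: [-3.139, 0.006, -2.925]
force: [0.4, 0.5, -1.1]
opening: 0.011
t: 7.42
tool_pos: [0.5058, 0.1703, 0.1427]
ee_rot: [3.141, 0.001, 2.977]
force: [1.1, -1.2, -0.4]
opening: 0.0109
[0.5057525  0.17028078 0.14268819] [ 1.13265529 -1.16123426 -0.43001619] [-0.57  0.41  0.22  1.99 -0.13  0.75  1.14]
```

View pics/both3.png

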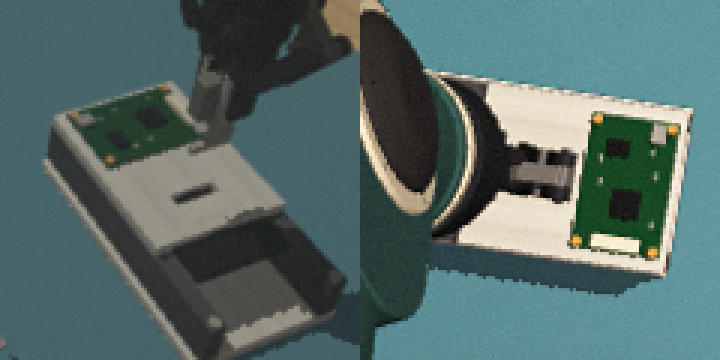

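```bash
python3 -m pendant '[[5,[0,0,-2],0],[5,[0,0,-1.5],0],[5,[0,0,-0.4],0],[5,[0,0,0],0],[5,[0,0,0],0]]'
python3 - <<'E'
from h import *
from station import capture,status
s=status.get_state();print(s["tool_pos"],s["force"],s["ee_rot"])
cv2.imwrite("pics/s4.png",capture("scene"))
crop("pics/s4.png",325,190,395,255,"pics/c5.png",9)
t=s["tool_pos"];print(proj("scene",t-[0,0,.0494]))
E
```

```text
t: 8.15
tool_pos: [0.5058, 0.1707, 0.1038]
ee_rot: [3.141, 0.001, 2.978]
force: [0.2, -0.1, -1.6]
opening: 0.011
[0.50582557 0.17074751 0.1037993 ] [ 0.22138856 -0.13573822 -1.63065257] [3.14103620e+00 8.81787170e-04 2.97761858e+00]
(np.float64(354.27931352096334), np.float64(231.664474993047))
```

View pics/c5.png

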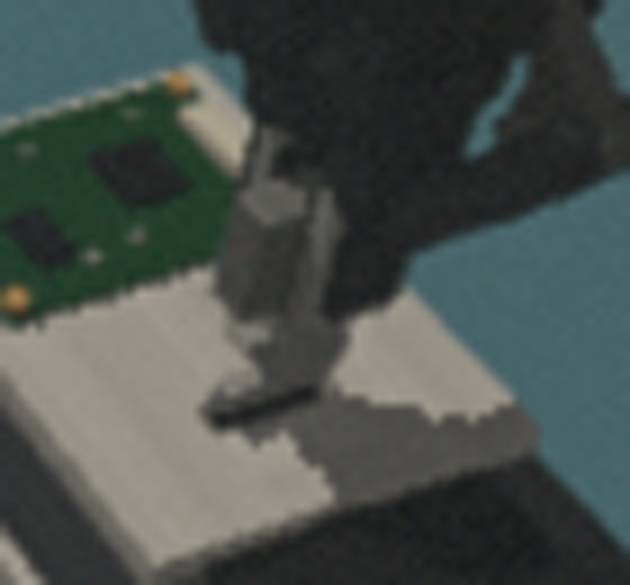

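```bash
python3 -m pendant '[[5,[0,0,-0.3],0],[5,[0,0,0],0],[5,[0,0,0],0]]'; python3 -m pendant '[[5,[0,0,-0.1],0],[5,[0,0,-0.1],0],[5,[0,0,0],0],[5,[0,0,0],0]]';python3 -m pendant '[[5,[0,0,-0.1],0],[5,[0,0,-0.1],0],[5,[0,0,0],0],[5,[0,0,0],0]]'
```

```text
t: 8.57
tool_pos: [0.5054, 0.1706, 0.1003]
ee_rot: [-3.142, -0.0, 2.978]
force: [0.1, 0.4, -0.9]
opening: 0.0115
t: 9.07
tool_pos: [0.5054, 0.1707, 0.0983]
ee_rot: [3.142, 0.0, 2.978]
force: [0.7, 0.7, -0.6]
opening: 0.0113
t: 9.57
tool_pos: [0.5054, 0.1706, 0.0963]
ee_rot: [3.142, 0.0, 2.978]
force: [-0.2, -0.1, -1.1]
opening: 0.0112
```

No contact force with the foot about 3 mm below the plate top, so it has entered the slot. I'll keep going gently.

```bash
python3 -m pendant '[[5,[0,0,-0.1],0],[5,[0,0,-0.1],0],[5,[0,0,-0.1],0],[5,[0,0,0],0],[5,[0,0,0],0]]'; python3 -m pendant '[[5,[0,0,-0.1],0],[5,[0,0,-0.1],0],[5,[0,0,0],0],[5,[0,0,0],0]]';python3 -m pendant '[[5,[0,0,-0.1],0],[5,[0,0,-0.1],0],[5,[0,0,0],0],[5,[0,0,0],0]]'
```

```text
t: 10.2
tool_pos: [0.5054, 0.1706, 0.0934]
ee_rot: [3.142, 0.0, 2.978]
force: [-1.0, 0.4, 0.9]
opening: 0.0107
t: 10.7
tool_pos: [0.5054, 0.1707, 0.0913]
ee_rot: [3.142, 0.0, 2.978]
force: [-1.1, -0.3, 1.2]
opening: 0.0106
t: 11.2
tool_pos: [0.5054, 0.1706, 0.0893]
ee_rot: [3.142, 0.0, 2.978]
force: [-0.6, -0.0, 2.9]
opening: 0.0109
```

```bash
python3 -m pendant '[[5,[0,0,-0.1],0],[5,[0,0,-0.1],0],[5,[0,0,0],0],[5,[0,0,0],0]]'; python3 -m pendant '[[5,[0,0,-0.1],0],[5,[0,0,-0.1],0],[5,[0,0,0],0],[5,[0,0,0],0]]';python3 -m pendant '[[5,[0,0,-0.1],0],[5,[0,0,-0.05],0],[5,[0,0,0],0],[5,[0,0,0],0]]'
```

```text
t: 11.7
tool_pos: [0.5054, 0.1706, 0.0873]
ee_rot: [3.142, 0.0, 2.978]
force: [-0.7, -0.3, 4.8]
opening: 0.0113
t: 12.2
tool_pos: [0.5054, 0.1706, 0.0854]
ee_rot: [3.142, 0.0, 2.978]
force: [-1.3, -1.3, 5.7]
opening: 0.0111
t: 12.7
tool_pos: [0.5055, 0.1706, 0.084]
ee_rot: [3.141, 0.0, 2.978]
force: [-1.7, -1.4, 6.2]
opening: 0.011
```

```bash
python3 -m pendant '[[5,[0,0,-0.05],-0.1],[5,[0,0,0],-0.1],[5,[0,0,0],-0.1],[5,[0,0,0],0]]'; python3 -c "
from station import status
s=status.get_state();print(s['torque'],s['force'])"; python3 -m pendant '[[5,[0,0,0],-0.1],[5,[0,0,0],-0.1],[5,[0,0,0],-0.1],[5,[0,0,0],0]]';python3 -c "
from station import status
s=status.get_state();print(s['torque'],s['force'])"
```

```text
t: 13.2
tool_pos: [0.5064, 0.1711, 0.0838]
ee_rot: [3.14, 0.002, 2.677]
force: [-0.2, 0.2, 5.8]
opening: 0.011
[-0.07893463  0.05856522 -0.06510386] [-0.17441195  0.2384647   5.79547502]
t: 13.7
tool_pos: [0.5065, 0.1712, 0.0839]
ee_rot: [3.139, 0.001, 2.377]
force: [-0.0, -0.3, 7.7]
opening: 0.0109
[ 0.0096635   0.04889991 -0.04176299] [-0.02046331 -0.34826033  7.74581762]
```

```bash
python3 -m pendant '[[5,[0,0,0],-0.1],[5,[0,0,0],-0.1],[5,[0,0,0],-0.1],[5,[0,0,0],-0.1],[5,[0,0,0],-0.1],[5,[0,0,0],-0.1],[5,[0,0,0],-0.1],[5,[0,0,0],-0.1],[5,[0,0,0],-0.1],[5,[0,0,0],-0.07],[5,[0,0,0],0],[5,[0,0,0],0]]'; python3 -c "
from station import status
s=status.get_state();print(s['torque'],s['force'],s['qpos'])"
```

```text
t: 15.2
tool_pos: [0.5065, 0.171, 0.0838]
ee_rot: [3.139, -0.001, 1.408]
force: [0.3, 0.7, 7.0]
opening: 0.0108
[ 0.05549168  0.04266103 -0.08264546] [0.25020428 0.70821649 6.97121616] [-0.86265698  0.57192627  0.60422573  2.03121155 -0.50679764  0.68538839
 -0.09463709]
```

```bash
python3 -m pendant '[[5,[0,0,0.1],0],[5,[0,0,0.05],0],[5,[0,0,0],0],[5,[0,0,0],0]]';python3 -m pendant '[[5,[0,0,0.1],0],[5,[0,0,0.05],0],[5,[0,0,0],0],[5,[0,0,0],0]]';python3 -m pendant '[[5,[0,0,0.1],0],[5,[0,0,0.05],0],[5,[0,0,0],0],[5,[0,0,0],0]]'
```

```text
t: 15.7
tool_pos: [0.5065, 0.171, 0.0853]
ee_rot: [3.139, -0.001, 1.408]
force: [0.4, 0.4, 6.0]
opening: 0.0112
t: 16.2
tool_pos: [0.5063, 0.171, 0.0866]
ee_rot: [3.14, -0.001, 1.408]
force: [2.9, 1.3, 4.6]
opening: 0.0113
t: 16.7
tool_pos: [0.5055, 0.1707, 0.0878]
ee_rot: [3.141, -0.0, 1.408]
force: [2.3, 1.5, 3.8]
opening: 0.0112
```

```bash
python3 -m pendant '[[5,[0,0,0.1],0],[5,[0,0,0],0],[5,[0,0,0],0]]';python3 -m pendant '[[5,[0,0,0.05],0],[5,[0,0,0],0],[5,[0,0,0],0]]'
```

```text
t: 17.08
tool_pos: [0.5051, 0.1705, 0.0886]
ee_rot: [-3.141, 0.0, 1.408]
force: [1.8, 1.1, 3.5]
opening: 0.011
t: 17.45
tool_pos: [0.5051, 0.1706, 0.0892]
ee_rot: [-3.141, 0.0, 1.408]
force: [2.2, 0.3, 3.1]
opening: 0.0108
```

```bash
python3 -m pendant '[[18,[0,0,0],0],[22,[0,0,0],0],[35,[0,0,0],0],[60,[0,0,0],0],[60,[0,0,0],0],[60,[0,0,0],0]]' 20;  python3 - <<'E'
from h import *
from station import capture,status
cv2.imwrite("pics/s5.png",capture("scene"))
crop("pics/s5.png",325,180,395,245,"pics/c6.png",9)
E
```

```text
t: 18.2
tool_pos: [0.5054, 0.1706, 0.0893]
ee_rot: [-3.142, 0.0, 1.408]
force: [0.0, -0.7, 0.4]
opening: 0.0513
```

View pics/c6.png

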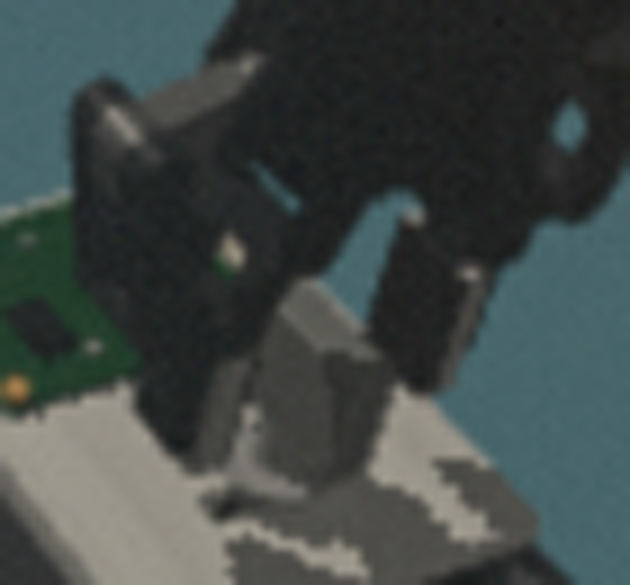

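The handle stands free between the open jaws and crosswise to the slot. Next I raise the tool straight up, swing it clear and measure.

```bash
python3 -m pendant '[[60,[0,0,1],0],[60,[0,0,2],0],[60,[0,0,4],0],[60,[0,0,5],0],[60,[0,0,3],0],[60,[0,4,0],0],[60,[0,5,0],0],[60,[0,5,0],0],[60,[0,5,0],0],[60,[0,5,0],0],[60,[0,0,0],0],[60,[0,0,0],0]]'
python3 - <<'E'
from h import *
from station import capture,status
s=status.get_state();print(s["tool_pos"],s["force"])
for n in("scene","top"): cv2.imwrite(f"pics/{n}6.png",capture(n))
crop("pics/top6.png",125,240,225,320,"pics/c7.png",8)
crop("pics/scene6.png",300,180,410,290,"pics/c8.png",5)
E
```

```text
t: 19.75
tool_pos: [0.5056, 0.4099, 0.2403]
ee_rot: [3.141, 0.0, 1.407]
force: [0.7, -0.4, -0.0]
opening: 0.0512
[0.50560197 0.40993281 0.24027591] [ 0.67940556 -0.42244014 -0.04209155]
```

View pics/c7.png

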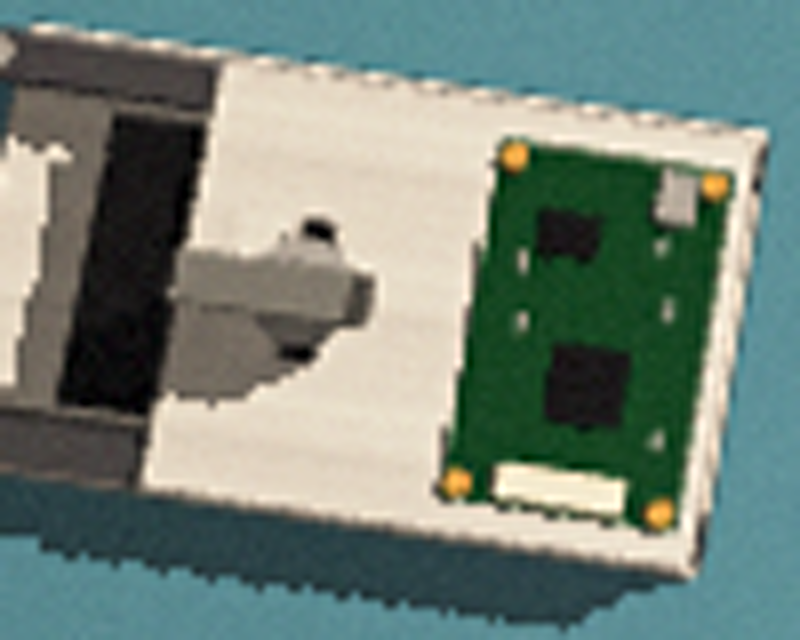

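View pics/c8.png

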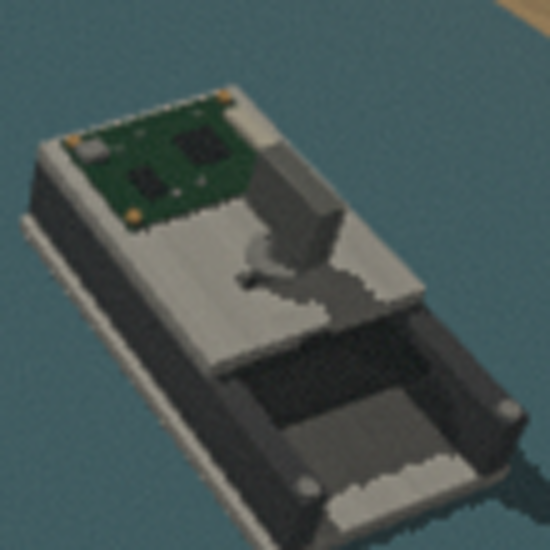

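View pics/top6.png

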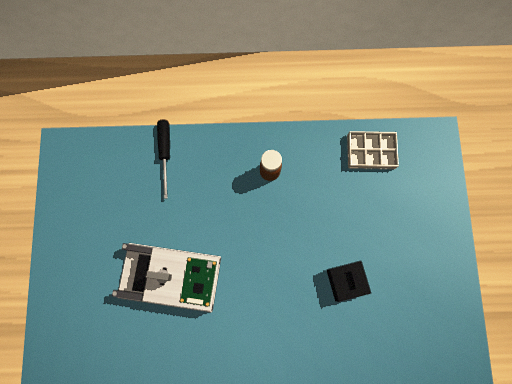

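Run:
```python
from h import *
f=lambda p:(125+(p[0]+.5)/8-.5,240+(p[1]+.5)/8-.5)
q=lambda p:(300+(p[0]+.5)/5-.5,180+(p[1]+.5)/5-.5)
T=[(185,248),(350,275),(340,328),(172,296)]
P=np.array([at("top",*f(p),.102) for p in T]);print(P.round(4),P.mean(0).round(4))
e=(P[0]+P[3]-P[1]-P[2])/2;print("len",np.linalg.norm(e),"deg",np.degrees(np.arctan2(e[1],e[0])))
print("w",np.linalg.norm(P[0]-P[3]),np.linalg.norm(P[1]-P[2]))
# scene: handle top vertices: +y/-x corner (343,210), +y/+x corner (318,228)
S={(172,296):(343,210),(185,248):(318,228)}
for a,b in S.items(): print(tri(*f(a),*q(b)))
```

```text
[[0.5144 0.1857 0.102 ]
 [0.5074 0.1491 0.102 ]
 [0.496  0.1511 0.102 ]
 [0.504  0.1883 0.102 ]] [0.5055 0.1685 0.102 ]
len 0.037672805257232794 deg 78.53757559505675
w 0.01071088885065481 0.011628593746633494
(array([0.50344794, 0.1901069 , 0.09832789]), np.float64(0.002142961508653219))
(array([0.51396865, 0.18881314, 0.093479  ]), np.float64(0.0025095540878995863))
```

Run:
```python
from h import *
f=lambda p:(125+(p[0]+.5)/8-.5,240+(p[1]+.5)/8-.5)
q=lambda p:(300+(p[0]+.5)/5-.5,180+(p[1]+.5)/5-.5)
print(tri(*f((220,62)),*q((212,370))),tri(*f((147,486)),*q((425,293))))
a=cv2.imread("pics/top0.png");b=cv2.imread("pics/top6.png")
d=cv2.absdiff(a,b).max(2)
for n,(x0,y0,x1,y1) in dict(jar=(225,140,290,200),tray=(340,120,405,175),driver=(150,110,180,205)).items(): print(n,(d[y0:y1,x0:x1]>40).sum())
```

```text
(array([0.56002531, 0.1931495 , 0.04609789]), np.float64(0.002285668484492939)) (array([0.46089143, 0.2090418 , 0.0446935 ]), np.float64(0.0032007072319439117))
jar 0
tray 0
driver 0
```

```bash
python3 -c "
from station import ctrl
print(ctrl.job_done())"
```

```text
the job is handed in; nothing more can be done
None
```

I took the key out of its stand and put its foot through the carriage slot on the first try. I then pressed it to about 81 mm handle height, turned it 90° (clockwise seen from above) and let the spring lift it into the groove before letting go. I handed the job in at about 20 s.

**Forces:** Readings followed the given spring curve, reaching about 7.7 N against the 45 N limit. The foot met nothing on the plate, so no searching was needed.

**Final checks:**
- **Turn:** the handle is crosswise at about 78.5°, with the holder's y axis at about 80.5°.
- **Position:** the middle of the handle's top is within about 1.5 mm of the slot's middle, so it stands upright.
- **Height:** the last reading before release put the handle's middle at about 86.8 mm.
- **Other things:** the jar, tray and screwdriver show no change in the pictures. The arm was clear of everything when I handed in.

**Disagreement:** The two cameras differ by about 4 mm. Together they put the handle's top at about 96 mm instead of 102 mm. The same measurement reads the plate's known 50 mm as about 45.5 mm, so I put most of the gap down to that bias. With that correction the top is at about 100.5 mm, which is the least certain of these checks.

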